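# Tilt the slotted vent panel out of its deep bin and stand it in the drying rack

## Task

Two deep narrow bins each hold a black cage panel that leans on the bin's rim. Take the panel with the slots by its upper edge, tilt it up out of its bin and stand it on its short edge in the slot of the wire drying rack, about midway along the slot, leaning on a wire if it likes. Leave the plain panel without slots as it is in its bin.

Things in the scene. Friction and masses are not known exactly. Their poses are not given: they have to be found in the camera images.
- vent_centre (a point): Centre of the slotted panel: loose black plastic, 165 (z) x 100 (y) x 8 mm (x), 120 g, 4 long slots, solid middle bar 24 mm wide over its full length to pinch across the thickness. z points to the upper edge, leaning 25 degrees to the bin's -x side (the robot's). Lower edge in the bin's far bottom corner; the face rests on the near rim and 55 mm of the length stands out beyond it.
- bin_vent: Deep narrow bin with the slotted panel: white plastic, fixed, open on top, outside 64 (x) x 140 (y) x 105 mm high, walls and floor 5 mm, inside 54 x 130 x 100 mm deep. Origin at the centre of its underside, on the table; z up, x across the narrow side.
- solid_centre (a point): Centre of the plain panel, which must stay: same size, colour, axes and lean as the slotted one but without slots, in a second bin exactly like the first.
- rack: Drying rack, fixed: grey base 90 (x) x 150 (y) x 12 mm high; over it two steel wires along y, centred at x = +-17 mm, 6 mm thick, tops 58 mm above the table, legs at y = +-66 mm. Between them is a slot 28 mm wide, its floor the base's top. Origin at the centre of the underside, on the table, z up. The panel stands in it with its width along y; let go, it may lean on a wire, up to 20 degrees.
Not all that is in view belongs to the job. Leave any white look-alike of the part that bears vent_centre alone.

How it is judged (in metres and radians):
On the way:
1. the slotted panel has been lifted up out of its bin (height (world z) of vent_centre above 0.16 m), for 0.1 s.
At the end, for the whole second after the job is handed in: The slotted panel stands at rest on the floor of the rack's slot, between the two wires, its length within 25 degrees of upright and its centre within 25 mm of the middle of the slot's length (x of vent_centre in the frame of rack between -0.035 and 0.035 m and y of vent_centre in the frame of rack between -0.025 and 0.025 m and z of vent_centre in the frame of rack between 0.08 and 0.105 m and angle between the z axis of vent_centre and the z axis of rack, either way round below 0.44 rad and angle between the x axis of vent_centre and the x axis of rack, either way round below 0.5 rad and linear speed of vent below 0.02 m/s); the robot touches nothing.
It fails at once if the plain panel is moved by more than 30 mm (distance of solid_centre from where it was at the start of the episode above 0.03 m).
It also fails if it takes over 45 s, if anything falls off the work surface, if the arm or the gripper's body presses on something with over 40 N, if the wrist force passes 120 N, or if a joint passes its speed limit or range.

## Robot

A 6-joint arm with a two-finger parallel gripper is mounted at the origin on the work surface. World frame = base frame: x ahead of the robot, y to its left, z up, the work surface at z = 0. Lengths are in mm, angles in rad, forces in N, time in s.
With the tool pointing down it reaches from about 275 to 750 mm from the base axis. Payload 10.2 kg.
Tool frame: the origin (TCP) lies at the very end of the fingers, on their centre line; the grasp point (between the pads) lies 19 mm behind it; x points along the fingers, y is the direction in which the jaws open and shut, and the axes are right-handed (so a half turn about x gives the same grasp; the last joint's range is limited). The gripper opens to 85 mm and grips with 20 to 120 N. Pads are 22 mm wide; open, the fingers measure 114 mm over their backs; the gripper's body (76 mm by 85 mm) begins 54 mm behind the grasp point. The pads swing forward as they close: fully open they stand 13 mm farther back than shut.
Start: joints at [0.907, 0.313, 1.498, -0, 1.331, -0.223], TCP at [224.011, 474.816, 231.294] pointing down, gripper open.
Joint ranges: [-2.94, 2.94], [-0.97, 2.17], [0.19, 2.56], [-1.23, 4.37], [0.02, 3.11], [-2.88, 2.88]. Speed limits (rad/s): [2.39, 2.39, 3.01, 3.14, 3.14, 3.14].

## Interface

Orientations are given as a unit quaternion [w, x, y, z].
In Python, from rig import ctrl, viewer, finish_job gives the robot as it stands.
- The arm moves only by the tool carry_out, never from a script. Its argument "targets" is a list of rows, each an object of numbers: "x", "y", "z": the shift along the world's x, y, z in m; "ax", "ay", "az": the turn, a rotation vector about the world's x, y, z in rad; "hand": the opening, from -1 (shut) to 1 (fully open). A call has 1 to 5 rows; each row is the pose to reach, as a shift and turn from the pose commanded when the call began; what a row does not reach only later rows make up. A row lasts 1/8 s, in which the tool goes at most 62.5 mm and 10.7 degrees, less where a joint would pass 70% of its speed; a pose out of reach is approached as far as the arm can. A call with a gripper value outside its range is refused whole. The fingers move at their own pace and stop on an object; "grip_force" is the grip in N (left out, the last holds). Time passes only in rows, so rows that repeat a pose let the fingers close. It gives the time, the measured TCP pose, the force and the opening at its end, in the units of the state.
- ctrl.sense(): the state, without advancing time (a new reading comes with each control period).
- viewer.capture(name): name is "scene" or "top" or "wrist"; returns the picture (384x512x3 uint8, blue, green, red); there is no depth.
- viewer.camera_info(name): a dict with "fx", "fy", "cx", "cy" (pixels), "R" (3x3) and "t" (3): a world point X has camera coordinates R X + t. Camera axes: x right, y down, z forward; pixel columns grow to the right and rows downward; lengths in mm; the calibration is good to about 2 mm. A picture is of the moment at which its call begins: read the wrist's pose just before it. camera_info takes no time and is no camera call; for the wrist camera it gives the pose at the moment of the call.
- finish_job(): hands the job in, once; it reports no verdict.
The state is a dict: "time_s": time; "joints": joint angles; "dq": joint speeds; "tau": joint torques, N m; "eef_pos": TCP position; "ee_rot": TCP orientation; "force": force on the tool from outside, world axes, zero at the start; "wrist_torque": the same for the moment, N m; "grip_width": opening from 0.0 (shut) to 1.0 (fully open).
Only numpy, scipy, OpenCV 4.12 (cv2) and the standard library are available. Lean on these libraries where they do the work, as an engineer would, in place of code of your own. Each camera call takes 0.05 s, during which the arm holds its last target. There are 200 camera calls.

## Working session

There is one attempt and no reset: what is moved stays moved. The work goes in short steps, Python scripts to look and compute and a tool call to move; the robot and the scene stay as the last step left them, time stands still between calls to the robot, and variables do not carry over. Pictures are saved under pics/ and viewed, about 8 in all and at most 12, crops included, and the job is handed in when it is done.

Besides the shell and the picture viewer there is one more tool, called in YAML: its name, and indented under it one key for each argument. carry_out: Moves the arm, as the interface text tells. Its arguments: {"type":"object","properties":{"targets":{"type":"array"},"grip_force":{"type":"number"}},"required":["targets"]}

```bash
mkdir -p pics; cat > h.py <<'E'
import numpy as np, cv2, json
from rig import ctrl, viewer, finish_job
def ray(ci,u,v):
    R=np.array(ci["R"]);t=np.array(ci["t"])
    d=R.T@np.array([(u-ci["cx"])/ci["fx"],(v-ci["cy"])/ci["fy"],1]); return -R.T@t,d
def onz(ci,u,v,z):
    c,d=ray(ci,u,v); return c+d*(z-c[2])/d[2]
def proj(ci,X):
    p=np.array(ci["R"])@np.array(X,float)+np.array(ci["t"]); return ci["fx"]*p[0]/p[2]+ci["cx"],ci["fy"]*p[1]/p[2]+ci["cy"]
def tri(c1,p1,c2,p2):
    a,d=ray(c1,*p1);b,e=ray(c2,*p2)
    s=np.linalg.lstsq(np.stack([d,-e],1),b-a,rcond=None)[0]
    return (a+s[0]*d+b+s[1]*e)/2, np.linalg.norm(a+s[0]*d-b-s[1]*e)
E
python3 - <<'E'
from h import *
for n in("top","scene"):
    im=viewer.capture(n); cv2.imwrite(f"pics/{n}0.png",im)
    ci=viewer.camera_info(n); print(n,ci["fx"],-np.array(ci["R"]).T@ci["t"],np.round(ci["R"],2).tolist())
s=ctrl.sense();print(s)
E
```

```text
top 393.2171937600534 [ 277.18103898   49.72746764 1036.66780176] [[-0.02, -1.0, 0.01], [-0.98, 0.02, -0.19], [0.19, -0.01, -0.98]]
scene 382.41790290920494 [1014.63287307  115.43349181  726.90267493] [[-0.14, 0.99, 0.0], [0.75, 0.11, -0.65], [-0.64, -0.09, -0.76]]
{'time_s': 0.1, 'joints': array([ 9.06575040e-01,  3.13380341e-01,  1.49833262e+00, -1.39866438e-06,
        1.33100162e+00, -2.23370034e-01]), 'dq': array([ 0.00121217, -0.00188663, -0.00033559,  0.00091933,  0.00150609,
       -0.00032338]), 'tau': array([ 1.62403325e-03, -4.12908447e+01, -2.60139620e+01, -2.21361615e-04,
        3.08951014e-03,  4.04997593e-05]), 'eef_pos': array([223.88054581, 474.62788157, 230.81004113]), 'ee_rot': array([ 0.689828  ,  0.15424676,  0.69016776, -0.15496365]), 'force': array([-0.55055581,  0.01734826, -0.99402083]), 'wrist_torque': array([ 0.01451946, -0.01649606,  0.01851769]), 'grip_width': 1.0001050288164077}
```

View pics/top0.png

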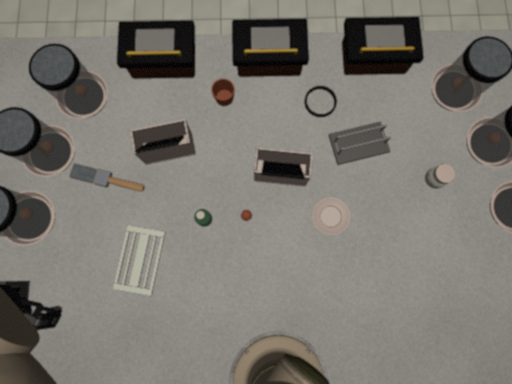

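View pics/scene0.png

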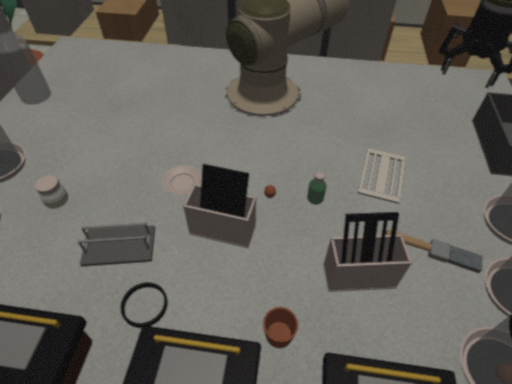

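The slotted panel is the one in the left bin (top ≈(163,141), scene ≈(370,245)). The plain panel is in the middle bin (top ≈(283,166)). The rack is at top ≈(360,143), and the white look-alike lies flat at top ≈(140,260). Next I'll zoom in for corner pixels.

```bash
python3 - <<'E'
from h import *
t=cv2.imread("pics/top0.png");s=cv2.imread("pics/scene0.png")
def crop(im,x,y,w,h,k):
    c=cv2.resize(im[y:y+h,x:x+w],None,fx=k,fy=k,interpolation=cv2.INTER_CUBIC)
    c=cv2.convertScaleAbs(c,alpha=1.8,beta=30)
    for i in range(0,w,10): cv2.putText(c,str(x+i),(i*k,8),0,.28,(0,255,255),1);cv2.line(c,(i*k,10),(i*k,14),(0,255,255),1)
    for i in range(0,h,10): cv2.putText(c,str(y+i),(0,i*k+3),0,.28,(0,255,0),1);cv2.line(c,(18,i*k),(22,i*k),(0,255,0),1)
    return c
a=np.hstack([crop(t,123,110,80,60,5),crop(t,322,112,80,60,5)])
b=np.hstack([crop(s,316,205,100,75,4),crop(s,70,205,100,75,4)])
cv2.imwrite("pics/z.png",np.vstack([a,b]))
E
```

```text
(no output)
```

View pics/z.png

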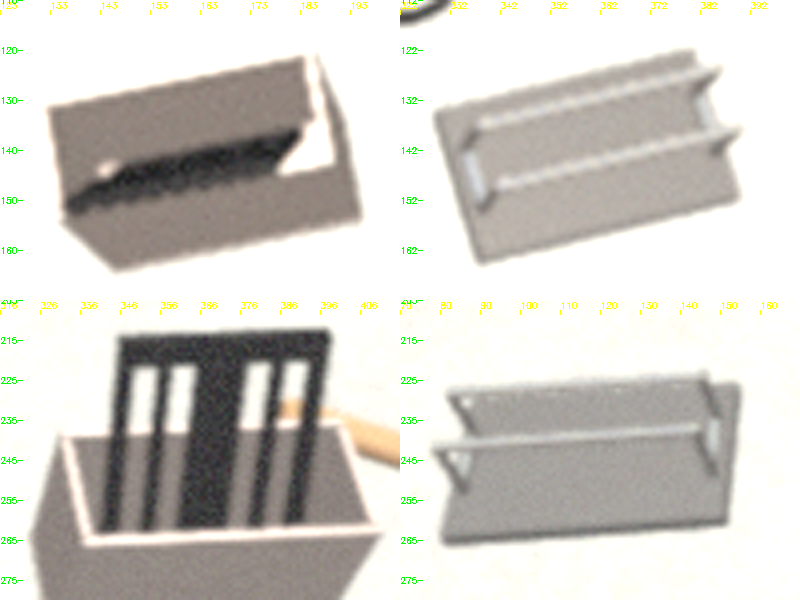

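```bash
python3 - <<'E'
from h import *
ct=viewer.camera_info("top");cs=viewer.camera_info("scene")
def quad(ci,pts,z):
    P=np.array([onz(ci,*p,z)[:2] for p in pts]); c=P.mean(0)
    e=(P[0]-P[1]+P[3]-P[2])/2; f=(P[0]-P[3]+P[1]-P[2])/2
    return np.round(c,1),"long",np.linalg.norm(e).round(1),"yaw(y)",np.degrees(np.arctan2(-e[0],e[1])).round(1),"short",np.linalg.norm(f).round(1),"yaw(x)",np.degrees(np.arctan2(f[1],f[0])).round(1)
print("bin top",*quad(ct,[(133,131.6),(186.2,121.4),(190,143),(136,154)],105))
print("bin scene",*quad(cs,[(410.5,262.5),(337.2,266.2),(331.7,239),(401,235.7)],105))
print("rack top",*quad(ct,[(329,134),(381,122),(390,151.6),(338,165)],12))
print("rack scene",*quad(cs,[(151.8,260.5),(80.8,265),(82.5,227.5),(155,226.3)],12))
# upper edge of panel
for p in [(345.5,213.8),(398.5,212.5)]: print(onz(cs,*p,157).round(1))
E
```

```text
bin top [600.4 277.3] long 134.2 yaw(y) 10.7 short 58.0 yaw(x) 9.8
bin scene [606.9 281.3] long 136.2 yaw(y) 11.5 short 58.9 yaw(x) 10.6
rack top [ 606.3 -239.3] long 148.1 yaw(y) 13.0 short 88.4 yaw(x) 12.1
rack scene [ 609.4 -240. ] long 155.1 yaw(y) 10.9 short 93.0 yaw(x) 18.1
[567.2 226.2 157. ]
[549.8 324.3 157. ]
```

```bash
cat >> h.py <<'E'
from scipy.spatial.transform import Rotation as Ro
def q2R(q): return Ro.from_quat([q[1],q[2],q[3],q[0]])
def tool(yaw,lean,sign):
    """tool rotation: pointing down along a panel leaning `lean` toward -x of a frame of yaw"""
    ex=np.array([np.cos(yaw),np.sin(yaw),0]);z=np.array([0,0,1.])
    a=np.sin(lean)*ex-np.cos(lean)*z; n=sign*(np.cos(lean)*ex+np.sin(lean)*z)
    return Ro.from_matrix(np.stack([a,n,np.cross(a,n)],1)),ex,a
def delta(R,p):
    s=ctrl.sense();R0=q2R(s["ee_rot"]);d=(R*R0.inv()).as_rotvec()
    print("shift mm",np.round(p-s["eef_pos"],1),"turn",d.round(4),np.degrees(np.linalg.norm(d)).round(1))
E
python3 - <<'E'
from h import *
s=ctrl.sense();print(q2R(s["ee_rot"]).as_matrix().round(3).tolist())
yaw=np.radians(10.8);top=np.array([603,279,0])+np.array([-46.3*np.cos(yaw),-46.3*np.sin(yaw),156.2]); print(top)
for sg in(1,-1):
    R,ex,a=tool(yaw,np.radians(25),sg); delta(R,top-80*a)
E
```

```text
[[-0.001, 0.427, 0.904], [-0.001, 0.904, -0.427], [-1.0, -0.001, -0.0]]
[557.52010029 270.32424513 156.2       ]
shift mm [ 300.4 -210.6   -2.1] turn [ 0.2777 -0.3589 -0.926 ] 59.1
shift mm [ 300.4 -210.6   -2.1] turn [-0.4232 -0.3283  2.1587] 127.4
```

carry_out:
  targets:
    - {"x": 0.04,"y": -0.03,"z": 0.01,"ax": 0.04,"ay": -0.05,"az": -0.13}
    - {"x": 0.08,"y": -0.06,"z": 0.015,"ax": 0.08,"ay": -0.1,"az": -0.26}
    - {"x": 0.12,"y": -0.09,"z": 0.02,"ax": 0.12,"ay": -0.15,"az": -0.39}
    - {"x": 0.165,"y": -0.12,"z": 0.02,"ax": 0.16,"ay": -0.2,"az": -0.52}
    - {"x": 0.21,"y": -0.147,"z": 0.02,"ax": 0.194,"ay": -0.251,"az": -0.648}

```text
invalid input at $.targets[0]: expected keys x, y, z, ax, ay, az, hand
```

```bash
python3 - <<'E'
from h import *
yaw=np.radians(10.8);top=np.array([557.5,270.3,156.2])
R,ex,a=tool(yaw,np.radians(25),1); delta(R,top-80*a); print(ctrl.sense()["joints"].round(2))
E
```

```text
shift mm [ 300.4 -210.7   -2.1] turn [ 0.2777 -0.3589 -0.926 ] 59.1
[ 0.91  0.31  1.5  -0.    1.33 -0.22]
```

carry_out:
  targets:
    - {"x": 0.04,"y": -0.03,"z": 0.01,"ax": 0.04,"ay": -0.05,"az": -0.13,"hand": 1}
    - {"x": 0.08,"y": -0.06,"z": 0.015,"ax": 0.08,"ay": -0.1,"az": -0.26,"hand": 1}
    - {"x": 0.12,"y": -0.09,"z": 0.02,"ax": 0.12,"ay": -0.15,"az": -0.39,"hand": 1}
    - {"x": 0.165,"y": -0.12,"z": 0.02,"ax": 0.16,"ay": -0.2,"az": -0.52,"hand": 1}
    - {"x": 0.21,"y": -0.147,"z": 0.02,"ax": 0.194,"ay": -0.251,"az": -0.648,"hand": 1}

```text
time_s: 0.72
eef_pos: [435.2, 326.4, 251.3]
ee_rot: [0.666, 0.45, 0.525, -0.28]
force: [-0.3, -0.6, -0.3]
grip_width: 0.998
```

```bash
python3 - <<'E'
from h import *
yaw=np.radians(10.8);top=np.array([557.5,270.3,156.2])
R,ex,a=tool(yaw,np.radians(25),1); delta(R,top-80*a); print(ctrl.sense()["joints"].round(2))
E
```

```text
shift mm [ 89.1 -62.5 -22.6] turn [ 0.0824 -0.1055 -0.2734] 17.4
[ 0.45  0.18  1.64 -0.04  1.   -0.01]
```

carry_out:
  targets:
    - {"x": 0.03,"y": -0.02,"z": -0.01,"ax": 0.027,"ay": -0.035,"az": -0.09,"hand": 1}
    - {"x": 0.06,"y": -0.042,"z": -0.015,"ax": 0.055,"ay": -0.07,"az": -0.18,"hand": 1}
    - {"x": 0.089,"y": -0.0625,"z": -0.0225,"ax": 0.0824,"ay": -0.1055,"az": -0.2734,"hand": 1}
    - {"x": 0.089,"y": -0.0625,"z": -0.0225,"ax": 0.0824,"ay": -0.1055,"az": -0.2734,"hand": 1}

```text
time_s: 1.23
eef_pos: [523.4, 264.0, 227.5]
ee_rot: [0.63, 0.556, 0.436, -0.323]
force: [-0.1, 0.2, 0.3]
grip_width: 0.996
```

```bash
python3 - <<'E'
from h import *
yaw=np.radians(10.8);top=np.array([557.5,270.3,156.2])
R,ex,a=tool(yaw,np.radians(25),1); delta(R,top-80*a); print(ctrl.sense()["joints"].round(2))
im=viewer.capture("wrist");ci=viewer.camera_info("wrist")
print((-np.array(ci["R"]).T@ci["t"]).round(1))
for y in(-50,0,50): print(proj(ci,top+y*np.cross([0,0,1],ex)))
cv2.imwrite("pics/w1.png",cv2.convertScaleAbs(im,alpha=1.6,beta=20))
E
```

```text
shift mm [ 0.9 -0.1  1.2] turn [ 0.0019 -0.0036 -0.0022] 0.3
[ 0.29  0.25  1.66 -0.06  0.81  0.12]
[448.  333.8 358.7]
(np.float64(255.21504743019028), np.float64(248.6946320746377))
(np.float64(255.50635998012362), np.float64(197.03601384649838))
(np.float64(255.83981480614904), np.float64(137.90428211052966))
```

View pics/w1.png

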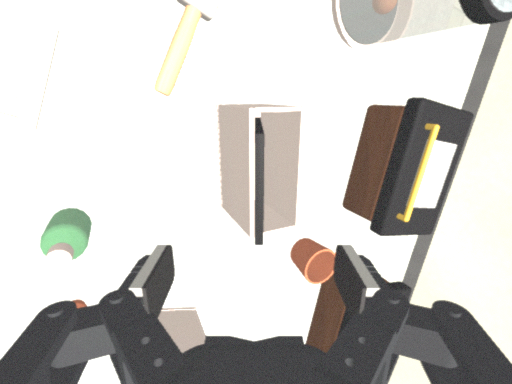

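The wrist picture shows the black panel edge-on from about (258,118) to (259,244), almost along the predicted line at column 255. I'll measure it more exactly with a mask.

```bash
python3 - <<'E'
from h import *
im=cv2.imread("pics/w1.png");g=im.max(2)
m=(g[95:260,235:290]<90)
for r in range(0,165,6):
    c=np.where(m[r])[0]
    if len(c): print(95+r,235+c.min(),235+c.max(),len(c))
cv2.imwrite("pics/w1z.png",cv2.resize(im[95:260,205:315],None,fx=3.5,fy=3.5,interpolation=cv2.INTER_CUBIC))
E
```

```text
119 256 259 4
125 256 260 5
131 256 262 7
185 256 256 1
209 256 261 4
215 257 260 3
221 256 261 5
227 256 261 6
233 257 261 4
239 256 261 5
```

View pics/w1z.png

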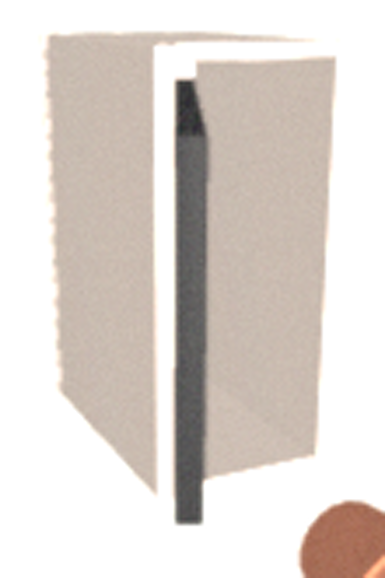

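```bash
python3 - <<'E'
from h import *
yaw=np.radians(10.8);top=np.array([560.3,274.8,156.2])
R,ex,a=tool(yaw,np.radians(25),1); delta(R,top-20*a);delta(R,top+36*a)
E
```

```text
shift mm [ 29.1   8.3 -53.8] turn [ 0.0017 -0.0032 -0.0043] 0.3
shift mm [  52.4   12.7 -104.6] turn [ 0.0017 -0.0032 -0.0043] 0.3
```

carry_out:
  targets:
    - {"x": 0.015,"y": 0.006,"z": -0.025,"ax": 0,"ay": 0,"az": 0,"hand": 0.4}
    - {"x": 0.029,"y": 0.0085,"z": -0.054,"ax": 0,"ay": 0,"az": 0,"hand": 0.4}
    - {"x": 0.037,"y": 0.01,"z": -0.071,"ax": 0,"ay": 0,"az": 0,"hand": 0.4}
    - {"x": 0.0445,"y": 0.0115,"z": -0.088,"ax": 0,"ay": 0,"az": 0,"hand": 0.4}
    - {"x": 0.052,"y": 0.013,"z": -0.104,"ax": 0,"ay": 0,"az": 0,"hand": 0.4}

```text
time_s: 1.9
eef_pos: [575.4, 278.7, 124.4]
ee_rot: [0.63, 0.556, 0.436, -0.321]
force: [-0.6, -0.2, 0.5]
grip_width: 0.699
```

carry_out:
  targets:
    - {"x": 0,"y": 0,"z": 0,"ax": 0,"ay": 0,"az": 0,"hand": -1}
    - {"x": 0,"y": 0,"z": 0,"ax": 0,"ay": 0,"az": 0,"hand": -1}
    - {"x": 0,"y": 0,"z": 0,"ax": 0,"ay": 0,"az": 0,"hand": -1}
    - {"x": 0,"y": 0,"z": 0,"ax": 0,"ay": 0,"az": 0,"hand": -1}
    - {"x": 0,"y": 0,"z": 0,"ax": 0,"ay": 0,"az": 0,"hand": -1}
  grip_force: 40

```text
time_s: 2.52
eef_pos: [574.9, 278.4, 125.3]
ee_rot: [0.63, 0.556, 0.436, -0.321]
force: [-4.4, -0.2, 5.4]
grip_width: 0.086
```

```bash
python3 - <<'E'
from h import *
yaw=np.radians(10.8);top=np.array([560.3,274.8,156.2])
R,ex,a=tool(yaw,np.radians(25),1); delta(R,top+36*a)
im=viewer.capture("wrist");cv2.imwrite("pics/w2.png",cv2.convertScaleAbs(im,alpha=1.6,beta=20))
E
```

```text
shift mm [ 0.4 -0.7 -1.7] turn [ 0.0011 -0.0012 -0.0047] 0.3
```

View pics/w2.png

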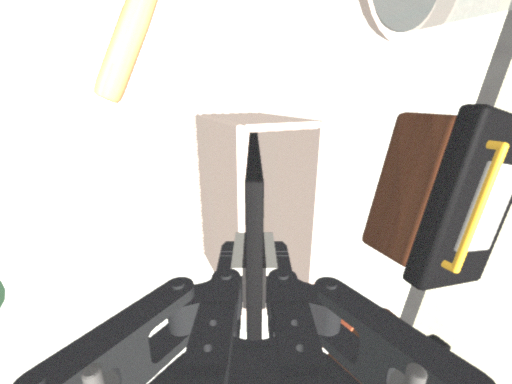

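carry_out:
  targets:
    - {"x": -0.004,"y": -0.001,"z": 0.009,"ax": 0,"ay": 0,"az": 0,"hand": -1}
    - {"x": -0.01,"y": -0.002,"z": 0.023,"ax": 0,"ay": 0,"az": 0,"hand": -1}
    - {"x": -0.0165,"y": -0.003,"z": 0.036,"ax": 0,"ay": 0,"az": 0,"hand": -1}
    - {"x": -0.025,"y": -0.005,"z": 0.054,"ax": 0,"ay": 0,"az": 0,"hand": -1}
    - {"x": -0.033,"y": -0.006,"z": 0.072,"ax": 0,"ay": 0,"az": 0,"hand": -1}
  grip_force: 50

```text
time_s: 3.2
eef_pos: [541.5, 272.3, 198.3]
ee_rot: [0.63, 0.557, 0.436, -0.321]
force: [0.6, 1.0, -0.6]
grip_width: 0.086
```

carry_out:
  targets:
    - {"x": -0.01,"y": -0.002,"z": 0.022,"ax": 0,"ay": 0,"az": 0,"hand": -1}
    - {"x": -0.02,"y": -0.004,"z": 0.045,"ax": 0,"ay": 0,"az": 0,"hand": -1}
    - {"x": -0.023,"y": -0.004,"z": 0.075,"ax": 0,"ay": 0,"az": 0,"hand": -1}
    - {"x": -0.023,"y": -0.004,"z": 0.105,"ax": 0,"ay": 0,"az": 0,"hand": -1}
    - {"x": -0.023,"y": -0.004,"z": 0.13,"ax": 0,"ay": 0,"az": 0,"hand": -1}

```text
time_s: 3.82
eef_pos: [518.5, 268.3, 329.0]
ee_rot: [0.63, 0.557, 0.436, -0.321]
force: [0.2, -0.0, -0.9]
grip_width: 0.086
```

```bash
python3 - <<'E'
from h import *
R,ex,a=tool(np.radians(10.8),0,1); delta(R,np.array([510,100,330]))
R,ex,a=tool(np.radians(12.5),0,1); delta(R,np.array([608,-239.5,330]))
print(ctrl.sense()["joints"].round(2))
im=viewer.capture("scene");cv2.imwrite("pics/s2.png",cv2.convertScaleAbs(im,alpha=1.6,beta=20))
E
```

```text
shift mm [  -8.5 -168.3    1. ] turn [-0.0821  0.4286 -0.0048] 25.0
shift mm [  89.5 -507.8    1. ] turn [-0.0884  0.4273  0.0244] 25.0
[ 0.3   0.17  1.49 -0.05  1.05  0.12]
```

View pics/s2.png

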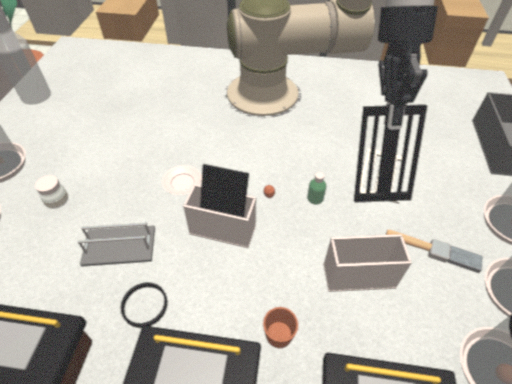

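carry_out:
  targets:
    - {"x": 0.0,"y": -0.02,"z": 0,"ax": -0.016,"ay": 0.08,"az": 0.005,"hand": -1}
    - {"x": 0.0,"y": -0.05,"z": 0,"ax": -0.034,"ay": 0.16,"az": 0.01,"hand": -1}
    - {"x": 0,"y": -0.09,"z": 0,"ax": -0.05,"ay": 0.25,"az": 0.014,"hand": -1}
    - {"x": 0,"y": -0.13,"z": 0,"ax": -0.07,"ay": 0.34,"az": 0.02,"hand": -1}
    - {"x": 0,"y": -0.17,"z": 0,"ax": -0.088,"ay": 0.427,"az": 0.024,"hand": -1}

```text
time_s: 4.5
eef_pos: [518.6, 97.1, 327.0]
ee_rot: [0.551, 0.442, 0.552, -0.444]
force: [-0.5, -0.1, -0.8]
grip_width: 0.085
```

carry_out:
  targets:
    - {"x": 0.01,"y": -0.04,"z": 0,"ax": 0,"ay": 0,"az": 0,"hand": -1}
    - {"x": 0.025,"y": -0.085,"z": 0,"ax": 0,"ay": 0,"az": 0,"hand": -1}
    - {"x": 0.04,"y": -0.13,"z": 0,"ax": 0,"ay": 0,"az": 0,"hand": -1}
    - {"x": 0.05,"y": -0.175,"z": 0,"ax": 0,"ay": 0,"az": 0,"hand": -1}
    - {"x": 0.06,"y": -0.215,"z": 0,"ax": 0,"ay": 0,"az": 0,"hand": -1}

```text
time_s: 5.12
eef_pos: [579.0, -118.2, 326.7]
ee_rot: [0.551, 0.443, 0.551, -0.443]
force: [1.0, 0.4, -1.5]
grip_width: 0.086
```

carry_out:
  targets:
    - {"x": 0.01,"y": -0.04,"z": 0,"ax": 0,"ay": 0,"az": 0,"hand": -1}
    - {"x": 0.02,"y": -0.08,"z": 0,"ax": 0,"ay": 0,"az": 0,"hand": -1}
    - {"x": 0.03,"y": -0.11,"z": 0,"ax": 0,"ay": 0,"az": 0,"hand": -1}
    - {"x": 0.03,"y": -0.123,"z": 0,"ax": 0,"ay": 0,"az": 0,"hand": -1}
    - {"x": 0.03,"y": -0.123,"z": 0,"ax": 0,"ay": 0,"az": 0,"hand": -1}

```text
time_s: 5.75
eef_pos: [608.7, -239.6, 326.6]
ee_rot: [0.551, 0.443, 0.552, -0.443]
force: [-0.1, 0.4, -0.4]
grip_width: 0.089
```

```bash
python3 - <<'E'
from h import *
R,ex,a=tool(np.radians(12.5),0,1); delta(R,np.array([608,-239.5,330]))
print(ctrl.sense()["joints"].round(2))
im=[]
for n in("wrist","top","scene"):
    i=viewer.capture(n);cv2.imwrite(f"pics/{n}3.png",i); im.append(i)
w=cv2.convertScaleAbs(im[0],alpha=1.6,beta=20)
def Z(i,x,y,k=2.56): return cv2.convertScaleAbs(cv2.resize(i[y:y+150,x:x+200],(400,300),interpolation=cv2.INTER_CUBIC),alpha=1.7,beta=25)
bot=np.hstack([Z(im[1],280,70),Z(im[2],40,120)])
cv2.imwrite("pics/c3.png",np.vstack([np.hstack([cv2.resize(w,(400,300)),cv2.convertScaleAbs(cv2.resize(im[1],(400,300)),alpha=1.6)]),bot]))
E
```

```text
shift mm [-0.7  0.1  3.4] turn [-0.0001 -0.0015  0.0011] 0.1
[-0.55  0.59  0.84 -0.    1.71 -0.77]
```

View pics/c3.png

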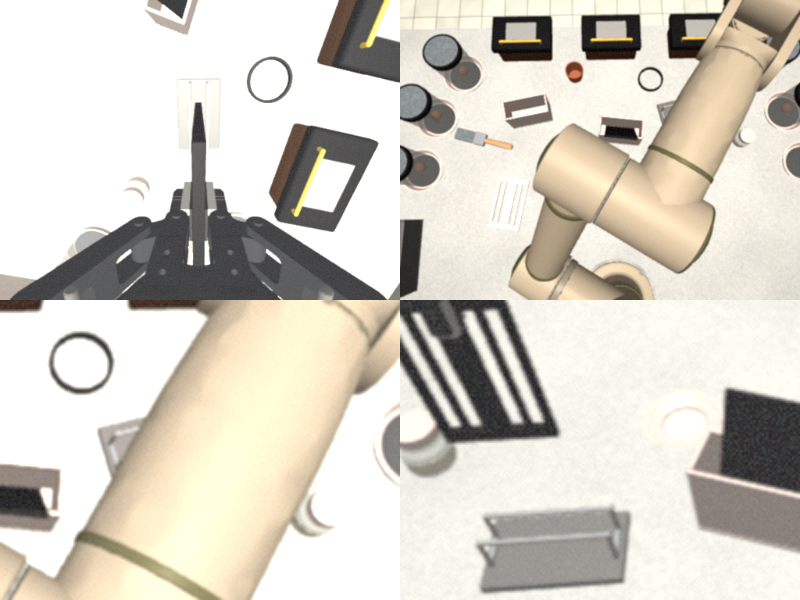

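The wrist view (top left) shows the rack under the held panel, around full-resolution (255,145) and nearly aligned. The top view is blocked by the arm. I'll measure the rack in the raw wrist picture.

```bash
python3 - <<'E'
from h import *
im=cv2.imread("pics/wrist3.png")
x,y,w,h,k=210,85,90,120,5
c=cv2.resize(im[y:y+h,x:x+w],None,fx=k,fy=k,interpolation=cv2.INTER_CUBIC)
for i in range(0,w,10): cv2.putText(c,str(x+i),(i*k,8),0,.3,(0,0,255),1);cv2.line(c,(i*k,10),(i*k,14),(0,0,255),1)
for i in range(0,h,10): cv2.putText(c,str(y+i),(0,i*k+3),0,.3,(0,0,255),1);cv2.line(c,(18,i*k),(22,i*k),(0,0,255),1)
cv2.imwrite("pics/w3z.png",c)
E
```

```text
(no output)
```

View pics/w3z.png

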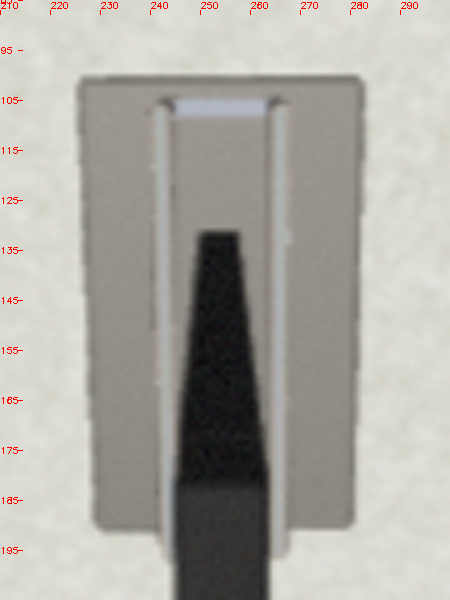

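```bash
python3 - <<'E'
from h import *
ci=viewer.camera_info("wrist");print((-np.array(ci["R"]).T@ci["t"]).round(1))
def q(P):
    P=np.array(P)[:,:2];c=P.mean(0);e=(P[0]-P[3]+P[1]-P[2])/2;f=(P[1]-P[0]+P[2]-P[3])/2
    print(c.round(1),"len",np.linalg.norm(e).round(1),"yaw",np.degrees(np.arctan2(-e[0],e[1])).round(1),"wid",np.linalg.norm(f).round(1),"yaw",np.degrees(np.arctan2(f[1],f[0])).round(1))
q([onz(ci,*p,12) for p in [(225.7,101.7),(282.6,101.7),(281,190.5),(229.5,191)]])
q([onz(ci,*p,57) for p in [(242.4,105),(266,105),(266,196.5),(243.4,196.5)]])
# panel far lower edge, upper edge
s=ctrl.sense();R=q2R(s["ee_rot"]).as_matrix();print(s["eef_pos"].round(1),R.round(3).tolist())
for z,p in [(200,(253.5,131.5))]: print(onz(ci,*p,s["eef_pos"][2]-129).round(1))
print(onz(ci,253.9,182,s["eef_pos"][2]+36).round(1))
E
```

```text
[ 590.8 -158.6  471.2]
[ 610.7 -241.3] len 147.1 yaw 13.2 wid 89.0 yaw 12.8
[ 609.9 -240.1] len 137.8 yaw 12.8 wid 34.4 yaw 12.5
[ 609.  -238.4  327.3] [[-0.001, 0.976, 0.217], [-0.0, 0.217, -0.976], [-1.0, -0.001, 0.0]]
[ 597.9 -192.   198.3]
[ 598.1 -191.3  363.3]
```

The rack is at (610, -240.5) mm, yaw about 12.8°. The held panel's centre is at about (608.8, -240.7) and upright, so the fit has roughly ±10 mm of play. I'll lower it.

carry_out:
  targets:
    - {"x": 0.001,"y": 0,"z": -0.02,"ax": 0,"ay": 0,"az": 0.005,"hand": -1}
    - {"x": 0.001,"y": 0,"z": -0.05,"ax": 0,"ay": 0,"az": 0.005,"hand": -1}
    - {"x": 0.001,"y": 0,"z": -0.08,"ax": 0,"ay": 0,"az": 0.005,"hand": -1}
    - {"x": 0.001,"y": 0,"z": -0.105,"ax": 0,"ay": 0,"az": 0.005,"hand": -1}
    - {"x": 0.001,"y": 0,"z": -0.125,"ax": 0,"ay": 0,"az": 0.005,"hand": -1}

```text
time_s: 6.52
eef_pos: [609.9, -238.4, 201.2]
ee_rot: [0.552, 0.441, 0.553, -0.441]
force: [0.1, -0.0, -1.3]
grip_width: 0.091
```

carry_out:
  targets:
    - {"x": 0,"y": 0,"z": -0.01,"ax": 0,"ay": 0,"az": 0,"hand": -1}
    - {"x": 0,"y": 0,"z": -0.02,"ax": 0,"ay": 0,"az": 0,"hand": -1}
    - {"x": 0,"y": 0,"z": -0.03,"ax": 0,"ay": 0,"az": 0,"hand": -1}
    - {"x": 0,"y": 0,"z": -0.04,"ax": 0,"ay": 0,"az": 0,"hand": -1}
    - {"x": 0,"y": 0,"z": -0.05,"ax": 0,"ay": 0,"az": 0,"hand": -1}

```text
time_s: 7.15
eef_pos: [610.0, -239.7, 151.2]
ee_rot: [0.552, 0.441, 0.553, -0.442]
force: [-0.1, -0.2, -0.3]
grip_width: 0.083
```

carry_out:
  targets:
    - {"x": 0,"y": 0,"z": -0.002,"ax": 0,"ay": 0,"az": 0,"hand": -1}
    - {"x": 0,"y": 0,"z": -0.004,"ax": 0,"ay": 0,"az": 0,"hand": -1}
    - {"x": 0,"y": 0,"z": -0.006,"ax": 0,"ay": 0,"az": 0,"hand": -1}

```text
time_s: 7.52
eef_pos: [610.1, -239.8, 146.0]
ee_rot: [0.552, 0.441, 0.552, -0.442]
force: [0.2, -0.4, -1.0]
grip_width: 0.088
```

```bash
python3 - <<'E'
from h import *
s=ctrl.sense();print(s["eef_pos"].round(1),s["force"].round(1),s["wrist_torque"].round(2))
w=viewer.capture("wrist");c=viewer.capture("scene");print(viewer.camera_info("wrist")["t"])
cv2.imwrite("pics/wr4.png",w)
cv2.imwrite("pics/c4.png",np.hstack([cv2.resize(w,(400,300)),cv2.resize(c[130:280,30:230],(400,300),interpolation=cv2.INTER_CUBIC)]))
E
```

```text
[ 610.1 -239.8  146. ] [ 0.2 -0.4 -1. ] [-0.03 -0.02  0.  ]
[-541.92098453 -364.04668772  182.2258084 ]
```

View pics/c4.png

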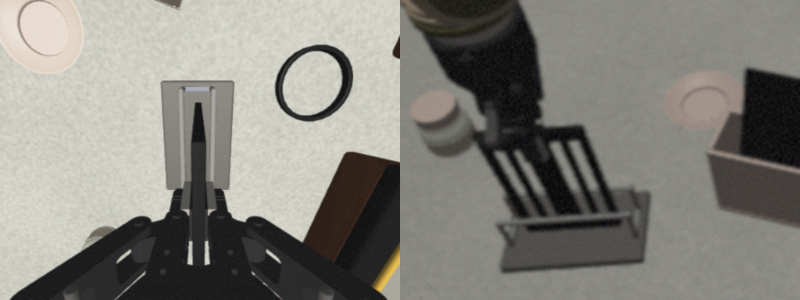

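The panel is between the wires and centred, with its lower edge about 5 mm above the floor. I'll go down to contact.

carry_out:
  targets:
    - {"x": 0,"y": 0,"z": -0.001,"ax": 0,"ay": 0,"az": 0,"hand": -1}
    - {"x": 0,"y": 0,"z": -0.002,"ax": 0,"ay": 0,"az": 0,"hand": -1}
    - {"x": 0,"y": 0,"z": -0.003,"ax": 0,"ay": 0,"az": 0,"hand": -1}
    - {"x": 0,"y": 0,"z": -0.004,"ax": 0,"ay": 0,"az": 0,"hand": -1}

```text
time_s: 8.12
eef_pos: [610.2, -239.7, 142.5]
ee_rot: [0.552, 0.441, 0.552, -0.442]
force: [-2.6, 2.6, 8.7]
grip_width: 0.083
```

carry_out:
  targets:
    - {"x": 0,"y": 0,"z": -0.0005,"ax": 0,"ay": 0,"az": 0,"hand": -1}
    - {"x": 0,"y": 0,"z": -0.001,"ax": 0,"ay": 0,"az": 0,"hand": -1}

```text
time_s: 8.38
eef_pos: [610.3, -239.7, 142.5]
ee_rot: [0.553, 0.441, 0.552, -0.442]
force: [-2.1, 3.2, 12.1]
grip_width: 0.083
```

carry_out:
  targets:
    - {"x": 0,"y": 0,"z": 0.001,"ax": 0,"ay": 0,"az": 0,"hand": -0.75}
    - {"x": 0,"y": 0,"z": 0.001,"ax": 0,"ay": 0,"az": 0,"hand": -0.5}
    - {"x": 0,"y": 0,"z": 0.001,"ax": 0,"ay": 0,"az": 0,"hand": -0.2}
    - {"x": 0,"y": 0,"z": 0.001,"ax": 0,"ay": 0,"az": 0,"hand": 0.1}
    - {"x": 0,"y": 0,"z": 0.001,"ax": 0,"ay": 0,"az": 0,"hand": 0.4}

```text
time_s: 9.0
eef_pos: [610.0, -239.7, 141.7]
ee_rot: [0.552, 0.441, 0.553, -0.442]
force: [1.1, 0.2, 0.9]
grip_width: 0.697
```

carry_out:
  targets:
    - {"x": 0,"y": 0,"z": 0,"ax": 0,"ay": 0,"az": 0,"hand": 0.7}
    - {"x": 0,"y": 0,"z": 0,"ax": 0,"ay": 0,"az": 0,"hand": 1}
    - {"x": 0,"y": 0,"z": 0,"ax": 0,"ay": 0,"az": 0,"hand": 1}
    - {"x": 0,"y": 0,"z": 0,"ax": 0,"ay": 0,"az": 0,"hand": 1}

```text
time_s: 9.5
eef_pos: [610.0, -239.7, 141.8]
ee_rot: [0.552, 0.441, 0.553, -0.442]
force: [-0.7, -0.9, -0.3]
grip_width: 1.002
```

```bash
python3 - <<'E'
from h import *
s=ctrl.sense();print(s["eef_pos"].round(1),s["force"].round(1),s["wrist_torque"].round(2))
w=viewer.capture("wrist");c=viewer.capture("scene");cv2.imwrite("pics/wr5.png",w)
cv2.imwrite("pics/c5.png",np.hstack([cv2.resize(w,(400,300)),cv2.resize(c[130:280,30:230],(400,300),interpolation=cv2.INTER_CUBIC)]))
E
```

```text
[ 610.  -239.7  141.8] [-0.7 -0.9 -0.3] [-0.05  0.   -0.03]
```

View pics/c5.png

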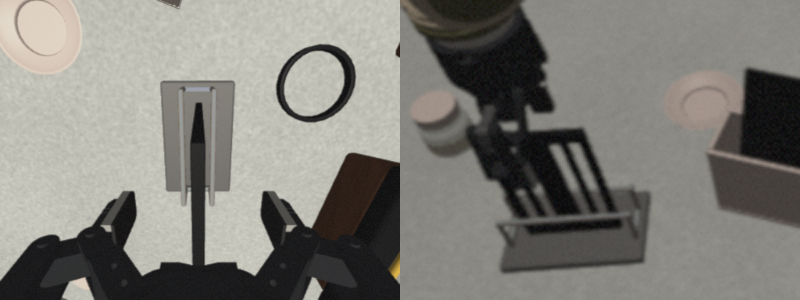

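The panel stands upright on its own with the fingers clear on both sides. I'll go straight up.

carry_out:
  targets:
    - {"x": 0,"y": 0,"z": 0.015,"ax": 0,"ay": 0,"az": 0,"hand": 1}
    - {"x": 0,"y": 0,"z": 0.035,"ax": 0,"ay": 0,"az": 0,"hand": 1}
    - {"x": 0,"y": 0,"z": 0.06,"ax": 0,"ay": 0,"az": 0,"hand": 1}
    - {"x": 0,"y": 0,"z": 0.085,"ax": 0,"ay": 0,"az": 0,"hand": 1}
    - {"x": 0,"y": 0,"z": 0.11,"ax": 0,"ay": 0,"az": 0,"hand": 1}

```text
time_s: 10.22
eef_pos: [610.0, -239.7, 254.0]
ee_rot: [0.553, 0.441, 0.552, -0.442]
force: [0.1, 0.5, 1.6]
grip_width: 1.004
```

carry_out:
  targets:
    - {"x": -0.04,"y": 0.02,"z": 0.02,"ax": 0,"ay": 0,"az": 0,"hand": 1}
    - {"x": -0.09,"y": 0.05,"z": 0.03,"ax": 0,"ay": 0,"az": 0,"hand": 1}
    - {"x": -0.14,"y": 0.08,"z": 0.03,"ax": 0,"ay": 0,"az": 0,"hand": 1}
    - {"x": -0.18,"y": 0.1,"z": 0.03,"ax": 0,"ay": 0,"az": 0,"hand": 1}
    - {"x": -0.18,"y": 0.1,"z": 0.03,"ax": 0,"ay": 0,"az": 0,"hand": 1}

```text
time_s: 10.85
eef_pos: [428.5, -138.6, 283.6]
ee_rot: [0.553, 0.441, 0.552, -0.442]
force: [1.9, -0.1, 0.5]
grip_width: 0.999
```

```bash
python3 - <<'E'
from h import *
t=viewer.capture("top");c=viewer.capture("scene")
cv2.imwrite("pics/c6.png",np.hstack([cv2.convertScaleAbs(i,alpha=1.5,beta=20) for i in (cv2.resize(t,(400,300)),cv2.resize(c[130:280,30:230],(400,300),interpolation=cv2.INTER_CUBIC))]))
E
```

```text
(no output)
```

View pics/c6.png

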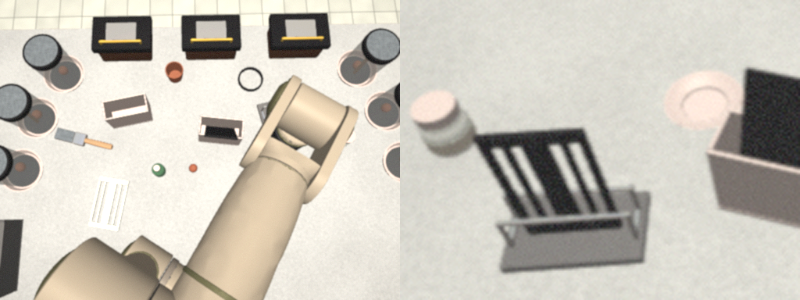

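```bash
python3 - <<'E'
from h import *
ci=viewer.camera_info("scene")
for n,p in (("L",(477,135)),("R",(584,129))):
    print(n,onz(ci,30+(p[0]-400)/2,130+p[1]/2,177).round(1))
finish_job()
E
```

```text
L [ 619.2 -285.3  177. ]
R [ 598.  -190.1  177. ]
the job is handed in; nothing more can be done
```

I pinched the slotted panel by its upper edge, pulled it out of its bin along its lean and set it upright in the rack slot. I then let go, moved the arm clear and handed the job in at about 11 s of the 45 s allowed.

- **Placing:** in the last scene picture the panel stands between the wires. Its upper edge is centred at about (608.6, -237.7) mm and the rack's centre is at about (610, -240.5) mm, so it is nearly upright and within about 5 mm of the middle of the slot.
- **Contact:** I lowered it until the floor pushed back with about 12 N. The fingers were clear on both sides before I raised the arm.
- **Plain panel:** it and the white look-alike look unmoved in the pictures. I did not measure the plain panel's position again at the end.
- **Disagreements:** measurements from different cameras differed by up to about 7 mm. Closer looks from the wrist camera before the grasp and before lowering settled this. In the last check the top camera's view of the rack was blocked by the arm, so I judged the final state from the scene camera alone.

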